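# Load the ink shaker for a slow mix

## Task

Load the ink shaker for a slow mix: first pull the speed lever back to its idle stop on the left, then lift the selector out of its notch and drop it fully home in the right-hand parking notch. With it parked, move every ink tin from the turntable into the shaker's tray, each standing upright in a bay of its own, and leave the squat glass jar on the turntable. When all are in, put the selector fully home in the middle notch, and last set the speed lever in line with the clip on its sector, without shifting the clip or disturbing the other things on the table.

Things in the scene. Friction and masses are not known exactly. Their poses are not given: they have to be found in the camera images.
- shaker: Platform shaker: a grey box 280 (x) x 400 (y) x 50 mm high, fixed on the table at a slight yaw; origin at the centre of its underside. Its x axis points away from the robot, y to the robot's left; all its parts share these axes. The tin tray is on the far half of its top, the selector gate on the near right, the speed lever on the near left.
- tray_floor (a point): Centre of the floor of the steel tray on the shaker: four bays in a row along the shaker's y; floor 54 mm above the table. Bay centres lie at y = -120, -40, +40 and +120 mm from here, x = 0. Each bay is 76 x 76 mm inside; walls and dividers are 4 mm thick and stand 32 mm above the floor. Axes are the shaker's.
- notch_right (a point): Lift gate: two parallel dark steel combs along the shaker's y, 22 mm high, with three notches 40 mm apart. This point is where the selector's cross pin lies when seated in the right-hand (-y) notch, 57 mm above the table. The middle and left notches are at y = +40 and +80 mm from here.
- selector (a joint): Sideways position of the selector (m), along the shaker's y (to the robot's left): 0 in the right-hand parking notch, 0.04 in the middle (slow) notch, 0.08 in the left (fast) notch where it starts. 3 mm of play to either side in a notch. With the pin down it cannot pass the teeth; lifted, it slides with about 1 N.
- selector_lift (a joint): How far the selector is lifted (m): 0 seated at the bottom of a notch, stop at 0.04. The pin clears the teeth above 0.021; it rests on the teeth's tops near 0.021. Its own weight and a spring pull it down with 3 to 6 N, so it drops into a notch if let go above one.
- selector_knob (a point): Centre of the selector's black upright cylindrical knob, 34 mm in diameter, 42 mm high (from 21 mm below to 21 mm above this point), on a 12 mm stem; 125 mm above the table when seated. It moves straight up and straight sideways, it does not swing or tilt.
- speed (a joint): Angle of the speed lever (rad): 0 at the idle stop, where it leans 0.55 rad to the robot's left (+y of the shaker); grows as it swings over to the right, upright at 0.55, right-hand stop at 1.1. Stays where it is left (about 2 N at the handle).
- speed_hinge (a point): Point on the speed lever's hinge axis (axis along the shaker's x), directly in the plane in which the grip point swings; 60 mm above the table. Grip point = this + 105 mm x (0, sin(0.55 - q), cos(0.55 - q)) in the shaker's axes, q the joint value. The axes of this point are the shaker's.
- clip (a joint): Angle of the set-point clip on the lever's steel sector (rad), on the same scale and axis as the speed lever: the lever is in line with the clip when both values are equal. The clip is stiff and must not be shifted.
- clip_tip (a point): Tip of the clip: a dark steel tab 12 mm wide with a white line along it, 100 mm from the hinge axis, on the far (+x) side of the lever's steel arm.
- turntable_top (a point): Centre of the top face of a round wooden turntable, 300 mm in diameter, flat, without a rim, 24 mm above the table. It spins freely at a touch.
- jar_center (a point): Squat amber glass jar with a black lid, 68 mm in diameter, 50 mm high, standing on the turntable among the tins; centre half-way up. It stays on the turntable.
- speed_grip (a point): Middle of the graspable part of the speed lever's black handle bar, on the near left of the shaker. The bar, 20 mm in diameter, lies level along the shaker's x, from the lever's steel arm (45 mm beyond this point) to its free end (30 mm nearer the robot), 105 mm from the hinge axis, 150 to 165 mm above the table. Gripped from above across the bar, it turns between the fingers as the lever swings.
- tin0_center (a point): Ink tin: closed upright steel cylinder with a paper band, 64 mm in diameter, 80 mm high, 0.3 kg; centre half-way up, its z axis along the tin. Two to four tins stand on the turntable; None if absent (or held).
- tin1_center (a point): Ink tin: closed upright steel cylinder with a paper band, 64 mm in diameter, 80 mm high, 0.3 kg; centre half-way up, its z axis along the tin. Two to four tins stand on the turntable; None if absent (or held).
- tin2_center (a point): Ink tin: closed upright steel cylinder with a paper band, 64 mm in diameter, 80 mm high, 0.3 kg; centre half-way up, its z axis along the tin. Two to four tins stand on the turntable; None if absent (or held).
- tin3_center (a point): Ink tin: closed upright steel cylinder with a paper band, 64 mm in diameter, 80 mm high, 0.3 kg; centre half-way up, its z axis along the tin. Two to four tins stand on the turntable; None if absent (or held).
- block: Bystander: plain wooden block, 60 x 60 x 50 (mm); origin at its underside. To be left alone.
- squeegee: Bystander: wooden squeegee with a rubber blade, 240 x 28 x 85 (mm); origin at its underside. To be left alone.
- brayer: Bystander: ink roller, rubber roll 100 long, 44 in diameter, with a wooden handle (mm); origin at its underside. To be left alone.
- tape: Bystander: roll of brown tape lying flat, 100 in diameter, 40 high (mm); origin at its underside. To be left alone.
- solvent: Bystander: white plastic bottle, 70 in diameter, 190 high (mm); origin at its underside. To be left alone.
- brush_pot: Bystander: white ceramic cup with brushes, 72 in diameter, 170 high over the brushes (mm); origin at its underside. To be left alone.
- ink_knife: Bystander: flat ink spatula lying on the table. To be left alone.

How it is judged:
On the way, in this order (a step that is already met when the one before it is completed fails the run):
1. speed lever at the idle stop, the selector still in its first notch and no tin in the tray (value of joint speed below 0.1 rad and value of joint selector between 0.074 and 0.086 m and value of joint selector_lift below 0.006 m and horizontal distance between each of tin0_center, tin1_center, tin2_center, tin3_center and tray_floor above 0.2 m), for 0.2 s.
2. selector seated in the right-hand notch, lever still at idle and no tin in the tray yet (value of joint speed below 0.1 rad and value of joint selector between -0.006 and 0.006 m and value of joint selector_lift below 0.006 m and horizontal distance between each of tin0_center, tin1_center, tin2_center, tin3_center and tray_floor above 0.2 m), for 0.2 s.
3. every tin standing upright in the tray, the selector still parked and the lever at idle (value of joint speed below 0.1 rad and value of joint selector between -0.006 and 0.006 m and value of joint selector_lift below 0.006 m and x of tin0_center in the frame of tray_floor between -0.03 and 0.03 m and y of tin0_center in the frame of tray_floor between -0.16 and 0.16 m and z of tin0_center in the frame of tray_floor between 0.035 and 0.045 m and angle between each of tin0_center, tin1_center, tin2_center, tin3_center's own z axis and vertical below 0.1 rad and x of tin1_center in the frame of tray_floor between -0.03 and 0.03 m and y of tin1_center in the frame of tray_floor between -0.16 and 0.16 m and z of tin1_center in the frame of tray_floor between 0.035 and 0.045 m and x of tin2_center in the frame of tray_floor between -0.03 and 0.03 m and y of tin2_center in the frame of tray_floor between -0.16 and 0.16 m and z of tin2_center in the frame of tray_floor between 0.035 and 0.045 m and x of tin3_center in the frame of tray_floor between -0.03 and 0.03 m and y of tin3_center in the frame of tray_floor between -0.16 and 0.16 m and z of tin3_center in the frame of tray_floor between 0.035 and 0.045 m), for 0.2 s.
4. selector seated in the middle notch, lever still at idle, tins in the tray (value of joint speed below 0.1 rad and value of joint selector between 0.034 and 0.046 m and value of joint selector_lift below 0.006 m and x of tin0_center in the frame of tray_floor between -0.03 and 0.03 m and y of tin0_center in the frame of tray_floor between -0.16 and 0.16 m and z of tin0_center in the frame of tray_floor between 0.035 and 0.045 m and angle between each of tin0_center, tin1_center, tin2_center, tin3_center's own z axis and vertical below 0.1 rad and x of tin1_center in the frame of tray_floor between -0.03 and 0.03 m and y of tin1_center in the frame of tray_floor between -0.16 and 0.16 m and z of tin1_center in the frame of tray_floor between 0.035 and 0.045 m and x of tin2_center in the frame of tray_floor between -0.03 and 0.03 m and y of tin2_center in the frame of tray_floor between -0.16 and 0.16 m and z of tin2_center in the frame of tray_floor between 0.035 and 0.045 m and x of tin3_center in the frame of tray_floor between -0.03 and 0.03 m and y of tin3_center in the frame of tray_floor between -0.16 and 0.16 m and z of tin3_center in the frame of tray_floor between 0.035 and 0.045 m), for 0.2 s.
5. speed lever in line with the clip, selector in the middle notch (angle between the z axis of speed_grip and the z axis of clip_tip, either way round below 0.09 rad and value of joint selector between 0.034 and 0.046 m and value of joint selector_lift below 0.006 m and x of tin0_center in the frame of tray_floor between -0.03 and 0.03 m and y of tin0_center in the frame of tray_floor between -0.16 and 0.16 m and z of tin0_center in the frame of tray_floor between 0.035 and 0.045 m and angle between each of tin0_center, tin1_center, tin2_center, tin3_center's own z axis and vertical below 0.1 rad and x of tin1_center in the frame of tray_floor between -0.03 and 0.03 m and y of tin1_center in the frame of tray_floor between -0.16 and 0.16 m and z of tin1_center in the frame of tray_floor between 0.035 and 0.045 m and x of tin2_center in the frame of tray_floor between -0.03 and 0.03 m and y of tin2_center in the frame of tray_floor between -0.16 and 0.16 m and z of tin2_center in the frame of tray_floor between 0.035 and 0.045 m and x of tin3_center in the frame of tray_floor between -0.03 and 0.03 m and y of tin3_center in the frame of tray_floor between -0.16 and 0.16 m and z of tin3_center in the frame of tray_floor between 0.035 and 0.045 m), for 0.2 s.
At the end, for the whole second after the job is handed in: Every tin stands upright (within 0.1 rad) and at rest on the floor of a tray bay; the selector is seated in the middle notch (joint 0.034 to 0.046 m, lift under 6 mm); the speed lever is within 0.09 rad of the clip and at rest; the jar stands upright on the turntable (all of step 5 and linear speed of each of tin0, tin1, tin2, tin3 below 0.02 m/s and horizontal distance between jar_center and turntable_top below 0.13 m and angle between jar_center's own z axis and vertical below 0.15 rad and height (world z) of jar_center above 0.04 m and velocity of joint speed below 0.05 rad/s); the robot touches nothing.
It fails at once if the clip is shifted by more than 10 mm (distance of clip_tip from where it was at the start of the episode above 0.01 m).
It fails at once if a bystander is shifted by more than 40 mm (distance of any of block, squeegee, brayer, tape, solvent, brush_pot, ink_knife from where it was at the start of the episode above 0.04 m).
It fails at once if the jar leaves the turntable or falls over (horizontal distance between jar_center and turntable_top above 0.14 m or angle between jar_center's own z axis and vertical above 0.6 rad).
Of tin0, tin1, tin2, tin3 only 2 to 4 are there at a start; the rules pass over those that are not, and their reading is None.
At some moment in a run one of tin0, tin1, tin2, tin3 may be knocked a few centimetres aside while the robot is not near it.
It also fails if it takes over 210 s, if anything falls off the work surface, if the arm or the gripper's body presses on something with over 40 N, if the wrist force passes 120 N, or if a joint passes its speed limit or range.

## Robot

A 6-joint arm with a two-finger parallel gripper is mounted at the origin on the work surface. World frame = base frame: x ahead of the robot, y to its left, z up, the work surface at z = 0. Lengths are in m, angles in rad, forces in N, time in s.
With the tool pointing down it reaches from about 0.275 to 0.875 m from the base axis. Payload 12.5 kg.
Tool frame: the origin (TCP) lies on the centre line of the jaws, within the pads' length; the fingertips stand r.finger_overhang ahead of it and the grasp point (between the pads) lies 3 mm ahead of it (r.finger_overhang is the distance from the TCP to the fingertips, in m); z points along the fingers, y is the direction in which the jaws open and shut (so a half turn about z gives the same grasp; the last joint's range is limited). The gripper opens to 85 mm and grips with 20 to 120 N. Pads are 22 mm wide; open, the fingers measure 114 mm over their backs; the gripper's body (76 mm by 85 mm) begins 54 mm behind the grasp point. The pads swing forward as they close: fully open they stand 13 mm farther back than shut.
Start: joints at [-1.281, 0.351, 1.652, -0, 1.139, -0.085], TCP at [0.201, -0.512, 0.253] pointing down, gripper open.
Joint ranges: [-2.75, 2.75], [-0.79, 2.1], [0.01, 2.65], [-1.57, 4.71], [0.07, 3.14], [-2.87, 2.87]. Speed limits (rad/s): [2.22, 2.22, 2.79, 3.14, 3.14, 3.14].

## Interface

Orientations are given as a unit quaternion [x, y, z, w].
In Python, from cell import r, optics gives the robot as it stands. The module is installed in compiled form; this text tells all that it offers. Calls block until the motion is done:
- r.move_to(position, orientation): joint-space move of the TCP to a pose.
- r.move_linear(position, rot=None, vel=0.15): straight line of the TCP; rot=None keeps the orientation; vel is the mean speed in m/s.
- r.set_joints(angles): joint-space move.
- r.set_gripper(opening, squeeze=None): opening from 0.0 (shut) to 1.0 (fully open); squeeze is the grip in N (None keeps the last); returns when the fingers have stopped.
- r.sleep(seconds).
- r.inverse_kinematics(position, orientation): joint angles nearest the present ones, or None.
- optics.get_image(name): name is "scene" or "side" or "wrist"; returns a dict with "pixels" (400x640x3 uint8, red, green, blue), "depth" (400x640 float32, m along the optical axis (not along the pixel's ray), 0 where there is no reading), "fx", "fy", "cx", "cy" (pixels), "camera_from_world" (4x4, takes a point from world to camera coordinates); the wrist camera has in their place "mount" (4x4, takes a point from camera to tool coordinates, whose origin is the TCP and whose axes are the flange's). Camera axes: x right, y down, z forward; pixel columns grow to the right and rows downward; lengths in m; the calibration is good to about 2 mm. A picture is of the moment at which its call begins: read the wrist's pose just before it.
A pose or a line that the arm cannot do raises r.PlanningError and nothing moves.
- r.hand_in(): hands the job in, once; it reports no verdict.
Readings, each from a call of its own:
- r.current_t(): time.
- r.current_q(): joint angles.
- r.current_qvel(): joint speeds.
- r.current_effort(): joint torques, N m.
- r.current_tool_pos(): TCP position.
- r.current_ee_rot(): TCP orientation.
- r.current_contact_force(): force on the tool from outside, world axes, zero at the start.
- r.current_torque(): the same for the moment, N m.
- r.current_opening(): opening from 0.0 (shut) to 1.0 (fully open).
Only numpy, scipy, OpenCV 4.12 (cv2) and the standard library are available. Lean on these libraries where they do the work, as an engineer would, in place of code of your own. Each camera call takes 0.05 s, during which the arm holds its last target. There are 200 camera calls.

## Working session

There is one attempt and no reset: what is moved stays moved. The work goes in short steps, each a Python script; the robot and the scene stay as the last script left them, time stands still between calls to the robot, and variables do not carry over. Pictures are saved under pics/ and viewed, about 12 in all and at most 16, crops included, and the job is handed in when it is done.

```bash
mkdir -p pics; cat > h.py <<'E'
from cell import r, optics
import numpy as np, cv2
from scipy.spatial.transform import Rotation as R
def shot(n,f=None):
    p=np.array(r.current_tool_pos());q=np.array(r.current_ee_rot())
    d=optics.get_image(n)
    if n=="wrist":
        T=np.eye(4);T[:3,:3]=R.from_quat(q).as_matrix();T[:3,3]=p
        d["wfc"]=T@np.array(d["mount"])
    else: d["wfc"]=np.linalg.inv(np.array(d["camera_from_world"]))
    if f:
        cv2.imwrite("pics/%s.png"%f,d["pixels"][:,:,::-1]); np.save("pics/%s.npy"%f,cloud(d))
    return d
def cloud(d):
    z=d["depth"];v,u=np.mgrid[:z.shape[0],:z.shape[1]]
    P=np.stack([(u-d["cx"])/d["fx"]*z,(v-d["cy"])/d["fy"]*z,z],-1)
    W=P@d["wfc"][:3,:3].T+d["wfc"][:3,3]
    W[z==0]=np.nan
    return W
def down(yaw): # jaw axis (tool y) at angle yaw+90deg from world x; tool x along yaw
    c,s=np.cos(yaw),np.sin(yaw)
    return R.from_matrix(np.array([[c,s,0],[s,-c,0],[0,0,-1]])).as_quat()
E
python3 - <<'E'
from h import *
for n in ("scene","side"):
    d=shot(n,n+"0"); print(n,d["wfc"].round(3).tolist(),d["fx"],np.isfinite(np.load("pics/%s0.npy"%n)[...,0]).mean())
d=optics.get_image("wrist");print(np.array(d["mount"]).round(3),d["fx"])
print(r.current_tool_pos(),r.current_ee_rot(),R.from_quat(r.current_ee_rot()).as_matrix().round(2),r.finger_overhang,r.current_t())
E
```

```text
scene [[-0.431, 0.655, -0.62, 1.392], [0.902, 0.307, -0.303, 0.436], [-0.008, -0.69, -0.724, 1.076], [0.0, 0.0, 0.0, 1.0]] 465.4743416832185 0.99619921875
side [[-0.891, -0.348, 0.291, 0.15], [-0.453, 0.691, -0.563, 0.784], [-0.005, -0.633, -0.774, 1.163], [0.0, 0.0, 0.0, 1.0]] 458.0248943951327 0.99621875
[[ 0.    -0.949 -0.316  0.081]
 [ 1.    -0.     0.001 -0.002]
 [-0.001 -0.316  0.949 -0.119]
 [ 0.     0.     0.     1.   ]] 283.9319881370927
[ 0.20130766 -0.51159195  0.25290408] [ 9.82491198e-01  1.86308490e-01 -4.33431483e-05 -4.36079651e-04] [[ 0.93  0.37 -0.  ]
 [ 0.37 -0.93  0.  ]
 [ 0.   -0.   -1.  ]] 0.022 0.15
```

View pics/scene0.png

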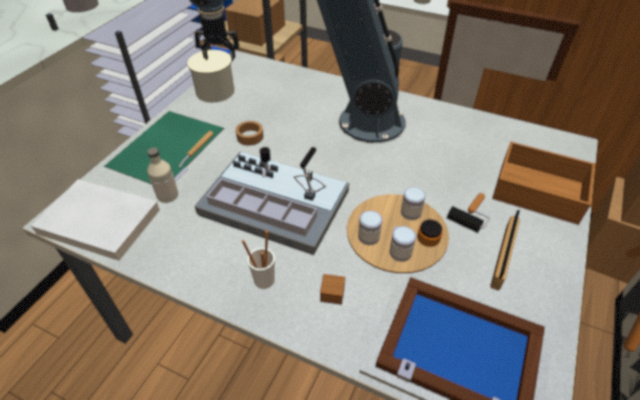

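View pics/side0.png

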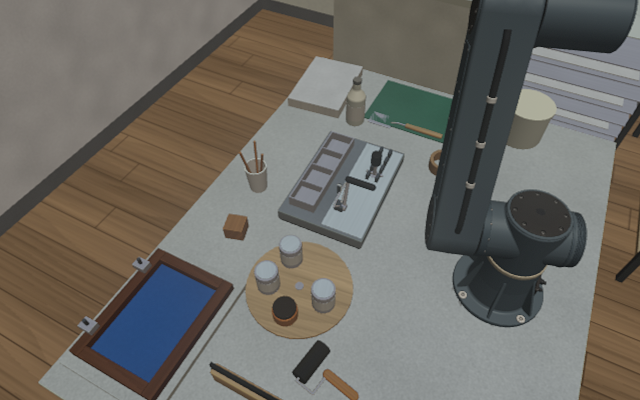

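The scene view shows three tins (370,225), (413,200), (403,240) and the jar (430,232) on the turntable. The shaker is around (272,200), with the knob at (265,155) and the lever handle at (308,157). The side view agrees.

```bash
python3 - <<'E'
from h import *
for n in("scene","side"):
    W=np.load(f"pics/{n}0.npy");I=cv2.imread(f"pics/{n}0.png")
    pts={"scene":[(270,230),(265,155),(308,157),(310,183),(370,215),(413,192),(403,233),(430,228),(398,215)],"side":[(320,170),(376,156),(360,183),(342,195),(290,243),(266,268),(323,287),(285,305),(299,286)]}[n]
    for u,v in pts: print(n,(u,v),W[v,u].round(3),I[v,u])
    # shaker silhouette: everything z>0.02 near the shaker
    c=W[pts[0][1],pts[0][0]]
    m=((W[...,2]>.047)&(W[...,2]<.095)&(np.hypot(W[...,0]-c[0],W[...,1]-c[1])<.32)).astype(np.uint8)
    k,l,s,_=cv2.connectedComponentsWithStats(m)
    i=1+s[1:,4].argmax(); P=W[l==i][:,:2].astype(np.float32)
    print(cv2.minAreaRect(P*1000))
    # tins and jar and table
    for lo,hi,nm in((.098,.112,'tin'),(.068,.08,'jar')):
        c=W[pts[-1][1],pts[-1][0]]
        m=((W[...,2]>lo)&(W[...,2]<hi)&(np.hypot(W[...,0]-c[0],W[...,1]-c[1])<.16)).astype(np.uint8)
        k,l,s,_=cv2.connectedComponentsWithStats(m)
        for i in range(1,k):
            if s[i,4]>40:
                P=W[l==i][:,:2].astype(np.float32); print(nm,s[i,4],[np.round(a,3) for a in cv2.minEnclosingCircle(P)])
E
```

```text
scene (270, 230) [ 0.666 -0.066  0.045] [126 122 118]
scene (265, 155) [ 0.472 -0.185  0.136] [23 24 21]
scene (308, 157) [ 0.463 -0.04   0.174] [29 27 31]
scene (310, 183) [ 0.488 -0.023  0.096] [179 176 167]
scene (370, 215) [0.542 0.191 0.106] [234 226 212]
scene (413, 192) [0.401 0.272 0.104] [231 225 209]
scene (403, 233) [0.563 0.294 0.104] [234 225 210]
scene (430, 228) [0.487 0.353 0.073] [32 34 37]
scene (398, 215) [0.436 0.247 0.026] [113 162 201]
((539.33740234375, -126.05888366699219), (283.9090881347656, 401.1593933105469), 2.307427406311035)
tin 292 [array([0.411, 0.281]), np.float64(0.035)]
tin 334 [array([0.552, 0.199]), np.float64(0.034)]
tin 264 [array([0.568, 0.299]), np.float64(0.032)]
jar 64 [array([0.415, 0.279]), np.float64(0.031)]
jar 307 [array([0.486, 0.356]), np.float64(0.034)]
jar 60 [array([0.56, 0.2 ]), np.float64(0.032)]
side (320, 170) [ 0.623 -0.117  0.064] [79 82 85]
side (376, 156) [ 0.459 -0.178  0.148] [51 51 49]
side (360, 183) [ 0.451 -0.037  0.169] [52 52 50]
side (342, 195) [ 0.515 -0.058  0.057] [137 136 130]
side (290, 243) [0.552 0.2   0.109] [168 163 151]
side (266, 268) [0.571 0.297 0.106] [168 163 151]
side (323, 287) [0.412 0.277 0.103] [168 163 152]
side (285, 305) [0.483 0.354 0.075] [46 50 52]
side (299, 286) [0.491 0.268 0.028] [140 132 129]
((537.5921630859375, -124.04231262207031), (279.6904602050781, 402.49969482421875), 2.005969285964966)
tin 356 [array([0.554, 0.2  ]), np.float64(0.034)]
tin 417 [array([0.569, 0.302]), np.float64(0.033)]
tin 447 [array([0.409, 0.281]), np.float64(0.032)]
jar 51 [array([0.549, 0.205]), np.float64(0.031)]
jar 52 [array([0.565, 0.304]), np.float64(0.032)]
jar 429 [array([0.483, 0.358]), np.float64(0.032)]
jar 42 [array([0.407, 0.303]), np.float64(0.023)]
```

```bash
python3 - <<'E'
from h import *
r.move_to([.36,-.13,.38],down(0.037))
d=shot("wrist","w1");W=np.load("pics/w1.npy")
print(r.current_q(),r.current_t())
P=W[(W[...,2]>.047)&(W[...,2]<.095)&(np.hypot(W[...,0]-.538,W[...,1]+.125)<.26)][:,:2].astype(np.float32)
print(cv2.minAreaRect(P*1000))
E
```

```text
[-4.69563519e-01 -8.69199999e-02  1.84508684e+00 -1.09106149e-04
  1.38398176e+00  1.06491697e+00] 1.7917
((487.1199951171875, -126.63121032714844), (176.6485137939453, 397.76568603515625), 2.082057237625122)
```

View pics/w1.png

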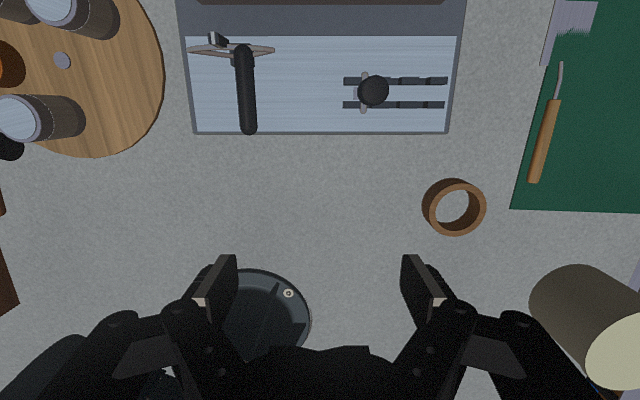

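The wrist view shows the lever bar from (245,50) to (248,128), the clip near (218,40), the knob at (373,90), and the gate to its right.

```bash
cat > lever.py <<'E'
from h import *
YAW=.0367; C=np.array([.5385,-.1255,0]); Rs=R.from_euler('z',YAW).as_matrix()
def S(W): return (W-C)@Rs       # world->shaker
def Wd(s): return C+Rs@np.asarray(s)
def inspect(n):
    I=cv2.imread(f"pics/{n}.png");L=S(np.load(f"pics/{n}.npy"));x,y,z=L[...,0],L[...,1],L[...,2]
    dark=I.max(2)<70
    m=dark&(z>.128)&(z<.2)&(x>-.16)&(x<.0)&(y>0)&(y<.2)
    B=L[m]; print("bar n",m.sum(),"x",np.percentile(B[:,0],[1,99]).round(3),"y",np.percentile(B[:,1],[2,50,98]).round(4),"ztop",np.percentile(B[:,2],[5,50,97]).round(4))
    m=dark&(z>.14)&(z<.2)&(x>-.16)&(x<.0)&(y<0)&(y>-.2)
    if m.sum()>20:
        k,l,s,_=cv2.connectedComponentsWithStats(m.astype(np.uint8)); i=1+s[1:,4].argmax()
        B=L[l==i]; print("knob",s[i,4],cv2.minEnclosingCircle((B[:,:2]*1000).astype(np.float32)),np.median(B[:,2]).round(4))
E
python3 - <<'E'
from lever import *
inspect("w1");inspect("side0")
I=cv2.imread("pics/w1.png");L=S(np.load("pics/w1.npy"))
for p in[(218,40),(213,36),(225,42),(195,49),(268,49),(360,108),(366,76),(345,80),(445,80),(345,104),(445,104)]: print(p,L[p[1],p[0]].round(3),I[p[1],p[0]])
cv2.imwrite("pics/w1c.png",cv2.resize(I[10:150,160:320],(800,700))[:600])
E
```

```text
bar n 1716 x [-0.129 -0.027] y [0.0749 0.0833 0.1128] ztop [0.1532 0.1683 0.1711]
knob 665 ((-81.35997772216797, -62.486602783203125), 16.906373977661133) 0.1443
bar n 185 x [-0.126 -0.025] y [0.0833 0.0916 0.1204] ztop [0.1476 0.1675 0.1734]
knob 62 ((-81.75489807128906, -59.97396469116211), 17.68534278869629) 0.1452
(218, 40) [-0.033  0.11   0.16 ] [63 63 63]
(213, 36) [-0.029  0.114  0.161] [160 156 151]
(225, 42) [-0.031  0.109  0.139] [31 32 34]
(195, 49) [-0.036  0.149  0.126] [124 119 114]
(268, 49) [-0.035  0.064  0.12 ] [109 111 114]
(360, 108) [-0.102 -0.058  0.057] [77 77 81]
(366, 76) [-0.059 -0.064  0.06 ] [123 118 115]
(345, 80) [-0.065 -0.034  0.072] [69 62 57]
(445, 80) [-0.065 -0.174  0.068] [67 60 53]
(345, 104) [-0.097 -0.035  0.071] [71 64 56]
(445, 104) [-0.097 -0.186  0.051] [164 150 138]
```

View pics/w1c.png

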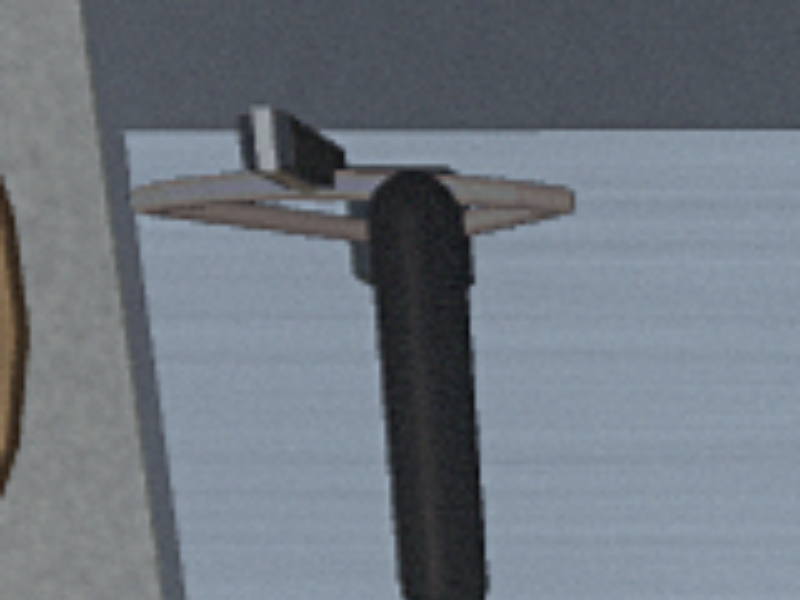

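```bash
cat >> lever.py <<'E'
Q=down(YAW); HY=.1055; GX=-.097
def grip(q,hy=HY): return np.array([GX,hy+.105*np.sin(.55-q),.06+.105*np.cos(.55-q)+.003])
def swing(q0,q1,hy=HY,vel=.06):
    n=max(2,int(abs(q1-q0)/.08)+1)
    for q in np.linspace(q0,q1,n+1)[1:]: r.move_linear(Wd(grip(q,hy)),vel=vel)
def F(): return np.round(r.current_contact_force(),1)
E
python3 - <<'E'
from lever import *
r.set_gripper(.6,20)
q0=.76; p=grip(q0); 
r.move_to(Wd(p+[0,0,.1]),Q); r.move_linear(Wd(p),vel=.1); print(F())
r.set_gripper(0,20); print(r.current_opening(),F())
swing(q0,0.0); print(F()); r.sleep(.2)
r.set_gripper(.5); print(F(),r.current_tool_pos())
r.move_linear(Wd(grip(0)+[0,0,.1]),vel=.15)
r.move_to(Wd([-.12,.03,.33]),Q)
shot("wrist","w2");inspect("w2");print(r.current_t())
I=cv2.imread("pics/w2.png");cv2.imwrite("pics/w2b.png",I)
E
```

```text
[-0.1  0.3  0.6]
0.22403375215709995 [-0.8  0.   5.4]
[ 4.2 -0.4 -2.5]
[-1.3  0.2  0.3] [0.43531568 0.03124655 0.15241884]
bar n 1968 x [-0.127 -0.027] y [0.1089 0.1574 0.1688] ztop [0.1484 0.1581 0.1609]
knob 762 ((-81.47503662109375, -61.71625518798828), 16.81106185913086) 0.1442
9.3583
```

View pics/w2.png

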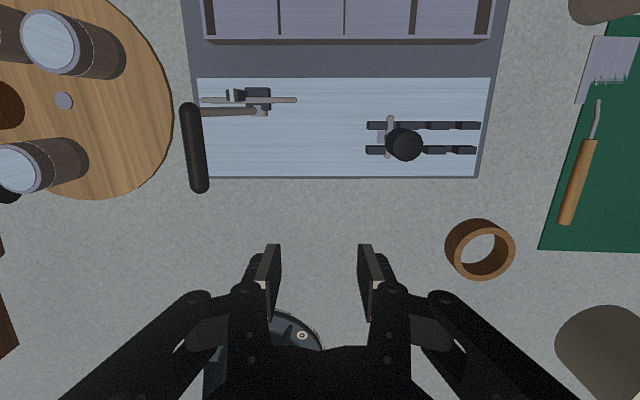

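The lever now leans left, with the bar from (188,105) to (200,190). The clip is alone at (235,95). Next I measure the hinge y from the bar ridge, and the clip line.

```bash
python3 - <<'E'
from lever import *
I=cv2.imread("pics/w2.png");L=S(np.load("pics/w2.npy"));x,y,z=np.moveaxis(L,-1,0)
m=(I.max(2)<70)&(z>.157)&(z<.17)&(x<-.06)&(x>-.13)&(y>.12)&(y<.2)
B=L[m];print("ridge y",np.median(B[:,1]),np.median(B[:,2]), [np.median(B[(B[:,0]>a)&(B[:,0]<a+.015),1]).round(4) for a in(-.125,-.11,-.095,-.08)])
# clip region points
m=(x>-.045)&(x<-.01)&(z>.1)&(z<.17)&(y>.06)&(y<.15)
k,l,s,_=cv2.connectedComponentsWithStats(m.astype(np.uint8))
for i in range(1,k): print(s[i],L[l==i].mean(0).round(4),np.ptp(L[l==i],0).round(3))
for r0 in range(86,106):
    print(r0,' '.join(f"{I[r0,c].max():3d}/{y[r0,c]*1000:.0f}/{z[r0,c]*1000:.0f}/{x[r0,c]*1000:.0f}" for c in range(222,250,3)))
E
```

```text
ridge y 0.16081271916692566 0.15920972933467675 [np.float64(0.161), np.float64(0.1607), np.float64(0.1608), np.float64(0.1605)]
[209  88  85  15 677] [-0.0331  0.1049  0.1389] [0.013 0.09  0.047]
[206 107  30   3  85] [-0.0433  0.1403  0.1187] [0.002 0.02  0.037]
86 163/158/51/-17 163/154/50/-17 167/150/50/-17 168/146/50/-17 166/142/51/-17 165/139/50/-17 162/134/51/-17 171/131/50/-17 175/127/48/-17 182/122/52/-17
87 162/158/51/-18 170/154/50/-18 165/151/49/-18 162/147/50/-18 168/143/49/-18 169/139/50/-18 165/135/50/-18 169/131/49/-18  84/123/67/-19  78/119/68/-19
88 155/159/49/-19 158/154/50/-19 167/151/50/-19 162/115/159/-25 111/113/156/-25 168/139/49/-19 165/135/51/-19 170/131/49/-19  56/123/68/-20  60/119/69/-20
89 162/158/50/-20 172/154/50/-20  92/118/159/-26 163/115/159/-26  51/113/158/-26  62/113/147/-25 120/112/137/-25 181/131/50/-20  60/123/69/-21  67/119/69/-21
90 162/158/50/-22 125/121/160/-27  56/118/160/-27 163/115/161/-27  65/112/159/-27  40/109/160/-27  48/109/149/-26  68/112/127/-25  70/123/68/-22  67/119/69/-22
91 161/159/49/-23 121/121/159/-27  54/118/159/-27 162/115
[... 1646 characters left out ...]
13/150/-36  66/113/140/-36 125/111/136/-36 128/107/137/-36 121/105/135/-36
102 110/134/130/-37 110/131/132/-37 112/127/133/-37 108/124/133/-37 114/121/133/-37 109/117/135/-37 108/114/135/-37 123/111/136/-37 127/108/135/-37 129/105/135/-37
103 122/160/50/-38 126/156/51/-38 130/153/49/-38 130/148/52/-38 129/145/50/-38 130/140/51/-38 132/136/50/-38 131/133/50/-38  71/124/68/-38  68/120/68/-38
104 168/160/51/-39 173/157/49/-39 171/153/49/-39 167/148/51/-39 172/144/51/-39 173/141/49/-39 164/137/49/-39 172/133/50/-39  67/124/70/-39  70/121/67/-39
105 169/161/50/-40 172/156/52/-40 170/153/49/-40 173/149/49/-40 171/145/50/-40 171/141/50/-40 170/137/50/-40 171/132/51/-40  68/124/68/-40  69/120/69/-40
```

```bash
sed -i 's/HY=.1055/HY=.1062/' lever.py; cat >> lever.py <<'E'
KX=-.0815; KZ=.130
def selmove(y0,y1):
    r.move_to(Wd([KX,y0,KZ+.1]),Q); r.set_gripper(.75,40)
    r.move_linear(Wd([KX,y0,KZ]),vel=.1); print("at",F())
    r.set_gripper(0,40); print("grip",r.current_opening(),F())
    r.move_linear(Wd([KX,y0,KZ+.030]),vel=.06); print("lift",F())
    r.move_linear(Wd([KX,y1,KZ+.030]),vel=.06); print("slid",F(),r.current_opening())
    r.move_linear(Wd([KX,y1,KZ]),vel=.04); print("down",F()); r.sleep(.2)
    r.set_gripper(.75); r.sleep(.2); print("rel",F())
    r.move_linear(Wd([KX,y1,KZ+.1]),vel=.15)
E
python3 - <<'E'
from lever import *
selmove(-.0617,-.1417)
r.move_to(Wd([-.12,.0,.36]),Q)
shot("wrist","w3");inspect("w3");print(r.current_t())
E
```

```text
at [ 0.3 -0.5  0. ]
grip 0.3925853845643742 [-1.5 -4.8  6.1]
lift [ 2.4 -0.7 -5.6]
slid [ 2.6 -0.4 -5.5] 0.38555269862061264
down [-1.4 -3.4  7. ]
rel [-0.2 -0.6  0.6]
bar n 1684 x [-0.128 -0.027] y [0.1087 0.157  0.1684] ztop [0.1474 0.158  0.1609]
knob 656 ((-81.12519836425781, -140.55926513671875), 16.658428192138672) 0.1442
17.35
```

View pics/w3.png

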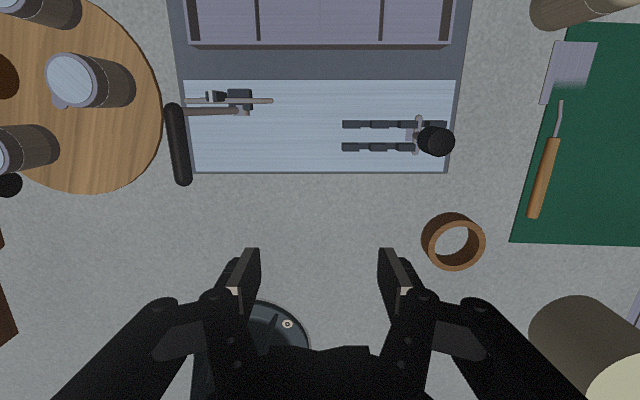

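The selector is parked: knob top z is unchanged and y is -0.1406. One tin seems to have shifted (75,80), so I measure the tins again along with the tray floor.

```bash
cat > tins.py <<'E'
from lever import *
def circ(W,lo,hi):
    m=((W[...,2]>lo)&(W[...,2]<hi)&(np.hypot(W[...,0]-.49,W[...,1]-.27)<.19)).astype(np.uint8)
    k,l,s,_=cv2.connectedComponentsWithStats(m)
    return [(int(s[i,4]),*[np.round(a,3) for a in cv2.minEnclosingCircle(W[l==i][:,:2].astype(np.float32))]) for i in range(1,k) if s[i,4]>60]
def look(tag):
    for n in("scene","side"):
        shot(n,n+tag); W=np.load(f"pics/{n}{tag}.npy")
        print(n); print(*circ(W,.098,.112),sep="\n"); print("jar?",*circ(W,.068,.08),sep="\n")
E
python3 - <<'E'
from tins import *
r.move_to(Wd([-.15,-.25,.4]),Q)
look("1")
for n in("scene1","side1"):
    L=S(np.load(f"pics/{n}.npy"));x,y,z=np.moveaxis(L,-1,0)
    m=(z>.078)&(z<.095)&(x>0)&(x<.15)&(abs(y)<.21); B=L[m]
    print(n,cv2.minAreaRect((B[:,:2]*1000).astype(np.float32)),np.median(B[:,2]))
W=np.load("pics/scene1.npy");I=cv2.imread("pics/scene1.png")
m=(abs(W[...,2]-.024)<.006)&(np.hypot(W[...,0]-.49,W[...,1]-.27)<.2);print(cv2.minEnclosingCircle(W[m][:,:2].astype(np.float32)))
E
```

```text
scene
(294, array([0.468, 0.175]), np.float64(0.035))
(328, array([0.464, 0.342]), np.float64(0.033))
(333, array([0.583, 0.17 ]), np.float64(0.033))
jar?
(66, array([0.47 , 0.343]), np.float64(0.031))
(66, array([0.59 , 0.173]), np.float64(0.031))
(327, array([0.567, 0.318]), np.float64(0.032))
side
(342, array([0.579, 0.17 ]), np.float64(0.033))
(376, array([0.465, 0.18 ]), np.float64(0.033))
(468, array([0.462, 0.344]), np.float64(0.033))
jar?
(387, array([0.567, 0.319]), np.float64(0.032))
scene1 ((74.7495346069336, -1.2492523193359375), (90.45838928222656, 327.39813232421875), 0.18292032182216644) 0.08377286403033751
side1 ((74.35595703125, 1.0318603515625), (86.19306182861328, 329.42572021484375), 0.0685243308544159) 0.08387697387549609
((0.48991286754608154, 0.26957499980926514), 0.1994379609823227)
```

View pics/side1.png

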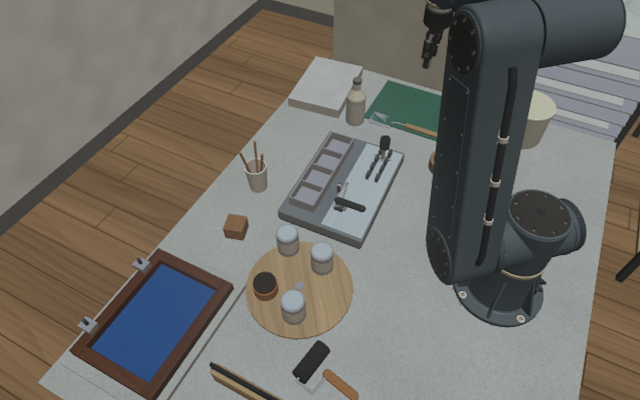

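The turntable had turned: the tins are now at about (.581,.170), (.466,.178) and (.463,.343), and the jar at (.567,.318). The tray centre is at shaker x = .0745. I pick the first tin, refining its position from the wrist camera.

```bash
cat >> tins.py <<'E'
QT=down(np.pi/2+YAW); TX=.0745
def refine(xy,tag):
    shot("wrist",tag); W=np.load(f"pics/{tag}.npy")
    m=((W[...,2]>.099)&(W[...,2]<.112)&(np.hypot(W[...,0]-xy[0],W[...,1]-xy[1])<.075)).astype(np.uint8)
    k,l,s,_=cv2.connectedComponentsWithStats(m); i=1+s[1:,4].argmax(); P=W[l==i]
    # top face only
    c,rad=cv2.minEnclosingCircle((P[:,:2]).astype(np.float32)); print("refined",np.round(c,4),round(rad,4),np.median(P[:,2]).round(4),s[i,4])
    return np.array(c),rad
def pick(xy,tag):
    r.set_gripper(1.0,40)
    r.move_to([xy[0],xy[1]-.09,.30],QT)
    c,rad=refine(xy,tag); c2,rad2=refine(c,tag+"b")
    assert .029<rad2<.037 and np.hypot(*(c2-c))<.006 and np.hypot(*(c2-xy))<.05
    r.move_to([*c2,.20],QT); r.move_linear([*c2,.084],vel=.12); print("at",F())
    r.set_gripper(0,40); print("grip",r.current_opening(),F())
    r.move_linear([*c2,.30],vel=.2); print("up",F(),r.current_opening())
def place(by):
    a=Wd([TX,by,0])
    r.move_to([a[0],a[1],.30],QT); r.move_linear([a[0],a[1],.19],vel=.2); r.move_linear([a[0],a[1],.1145],vel=.06); print("placed",F())
    r.set_gripper(1.0); r.sleep(.2); print("rel",F(),r.current_tool_pos().round(4))
    r.move_linear([a[0],a[1],.25],vel=.15)
E
python3 - <<'E'
from tins import *
r.move_to([.45,.0,.4],QT)
pick(np.array([.581,.170]),"p1")
print(r.current_q().round(2),r.current_t())
E
```

```text
refined [0.5188 0.1408] 0.0296 0.1036 1161
refined [0.5104 0.1368] 0.0319 0.1037 2726Traceback (most recent call last):
  File "<stdin>", line 3, in <module>
  File "tins.py", line 22, in pick
    assert .029<rad2<.037 and np.hypot(*(c2-c))<.006 and np.hypot(*(c2-xy))<.05
           ^^^^^^^^^^^^^^^^^^^^^^^^^^^^^^^^^^^^^^^^^^^^^^^^^^^^^^^^^^^^^^^^^^^^
AssertionError
```

The tin isn't where it was, so the turntable may be turning. I track it over time.

```bash
python3 - <<'E'
from tins import *
r.move_to([.40,-.1,.4],QT)
for k in range(4):
    d=shot("side");print(r.current_t(),[(c[1].tolist()) for c in circ(cloud(d),.098,.112)]); r.sleep(1.0)
shot("side","side2")
E
```

```text
22.2083 [[0.51, 0.138], [0.421, 0.211], [0.513, 0.347]]
23.2583 [[0.509, 0.139], [0.421, 0.211], [0.513, 0.346]]
24.3083 [[0.51, 0.137], [0.42, 0.21], [0.513, 0.346]]
25.3583 [[0.51, 0.136], [0.42, 0.21], [0.513, 0.347]]
```

View pics/side2.png

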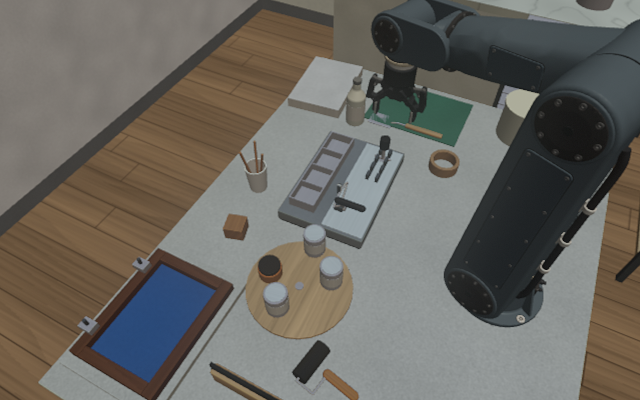

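The table is at rest now, with tins at (.510,.137), (.420,.211) and (.513,.347). I pick the first again.

```bash
python3 - <<'E'
from tins import *
pick(np.array([.510,.137]),"p2")
if r.current_opening()>.6:
    place(-.12)
print(r.current_t())
r.move_to([.40,-.1,.4],QT)
d=shot("side","side3");print([(c[1].tolist()) for c in circ(cloud(d),.098,.112)],[(c[1].tolist()) for c in circ(cloud(d),.068,.08)])
L=S(cloud(d));m=(L[...,2]>.125)&(L[...,2]<.145)&(L[...,0]>.02)&(L[...,0]<.13)&(abs(L[...,1])<.2);print(cv2.minEnclosingCircle(L[m][:,:2].astype(np.float32)),np.median(L[m][:,2]))
E
```

```text
refined [0.5087 0.1369] 0.0319 0.1037 2988
refined [0.5087 0.1367] 0.0321 0.1036 2993
at [-0.3  0.3  0.3]
grip 0.7411994142455186 [ 0.1 -0.5  5.8]
up [ 0.2  0.4 -3. ] 0.7395989938481122
placed [-1.1  0.4  1.7]
rel [-0.9  1.   0.6] [ 0.6174 -0.2427  0.1145]
36.0417
[[0.42, 0.212], [0.514, 0.346]] [[0.584, 0.266]]
((0.07268702983856201, -0.11855239421129227), 0.03499951586127281) 0.1348064294523741
```

View pics/side3.png

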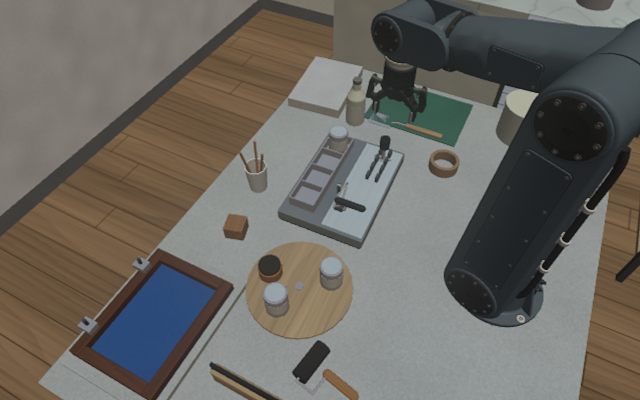

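The first tin stands in the right-hand bay (338,138). Now the other two.

```bash
python3 - <<'E'
from tins import *
pick(np.array([.420,.212]),"p3"); assert r.current_opening()>.6
place(-.04)
r.move_to([.40,-.1,.4],QT)
d=shot("side");t=[c[1] for c in circ(cloud(d),.098,.112)];print(t,r.current_t()); assert len(t)==1
pick(t[0],"p4"); assert r.current_opening()>.6
place(.04)
r.move_to([.36,-.1,.4],Q)
d=shot("side","side4");print([(c[1].tolist()) for c in circ(cloud(d),.068,.08)])
L=S(cloud(d));m=((L[...,2]>.125)&(L[...,2]<.145)&(L[...,0]>.02)&(L[...,0]<.13)&(abs(L[...,1])<.2)).astype(np.uint8)
k,l,s,_=cv2.connectedComponentsWithStats(m)
for i in range(1,k):
  if s[i,4]>30: print(s[i,4],cv2.minEnclosingCircle(L[l==i][:,:2].astype(np.float32)),np.median(L[l==i][:,2]))
shot("wrist","w5");inspect("w5");print(r.current_t())
E
```

```text
refined [0.4185 0.2104] 0.0319 0.1037 2982
refined [0.4185 0.2106] 0.0319 0.1036 2989
at [ 0.6 -0.4 -0.6]
grip 0.7388714091216042 [-0.1 -0.6  6.8]
up [ 0.2  1.3 -3.9] 0.742552100466766
placed [-1.5  0.5  0.9]
rel [0.1 0.6 0.5] [ 0.6145 -0.1628  0.1145]
[array([0.513, 0.347])] 48.175
refined [0.5126 0.3463] 0.032 0.1037 3002
refined [0.5126 0.3462] 0.0319 0.1037 2998
at [-0.7  0.1  0.3]
grip 0.7422561344236783 [-0.7 -1.1  5.9]
up [-0.1 -0.8 -2.7] 0.7405954756514425
placed [-2.7  0.6  3.6]
rel [-0.6  1.2 -1. ] [ 0.6115 -0.0828  0.1145]
[[0.584, 0.265]]
231 ((0.07533637434244156, -0.12051744014024734), 0.03542042523622513) 0.13479349278602615
257 ((0.07585261762142181, -0.039033468812704086), 0.03404409810900688) 0.13422455350189133
278 ((0.07274963706731796, 0.03951819986104965), 0.03422661870718002) 0.13471933368635536
bar n 1467 x [-0.129 -0.027] y [0.109 0.158 0.169] ztop [0.1504 0.1583 0.161 ]
knob 616 ((-81.2989501953125, -140.31427001953125), 16.846393585205078) 0.1443
59.9
```

View pics/side4.png

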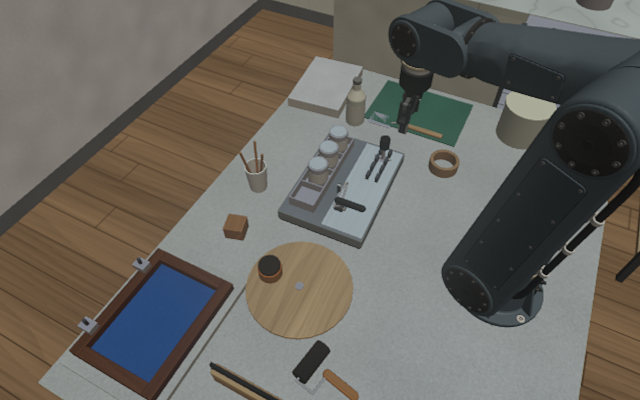

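All three tins are seated and the jar is alone on the turntable. Next the selector to the middle, then a check.

```bash
python3 - <<'E'
from lever import *
selmove(-.1405,-.1012)
r.move_to(Wd([-.12,.0,.36]),Q)
shot("wrist","w6");inspect("w6");print(r.current_t())
E
```

```text
at [-0.4  0.4  0.2]
grip 0.38536191386752106 [-1.  -8.   2.9]
lift [ 2.1 -0.2 -4.4]
slid [ 1.5  0.  -5.1] 0.3901580497752295
down [-1.8 -4.   9.4]
rel [-0.3  0.2  0.8]
bar n 1699 x [-0.128 -0.027] y [0.1087 0.1569 0.1682] ztop [0.1468 0.1581 0.1608]
knob 640 ((-81.1295166015625, -100.67616271972656), 16.50743293762207) 0.1443
67.5417
```

Seated at .04 (y -.1007, top z unchanged). Last comes the lever.

```bash
python3 - <<'E'
from lever import *
r.set_gripper(.55,20)
p=grip(0.0); r.move_to(Wd(p+[0,0,.1]),Q); r.move_linear(Wd(p),vel=.1); print(F())
r.set_gripper(0,20); print(r.current_opening(),F())
swing(0,.465); print(F()); r.sleep(.2)
r.set_gripper(.55); print(F())
r.move_linear(Wd(grip(.465)+[0,0,.1]),vel=.15)
r.move_to(Wd([-.16,.07,.36]),Q)
shot("wrist","w7");inspect("w7");print(r.current_t())
I=cv2.imread("pics/w7.png");L=S(np.load("pics/w7.npy"));x,y,z=np.moveaxis(L,-1,0)
zt=np.nanpercentile(z[(x<-.06)&(x>-.13)&(y>.07)&(y<.16)&(z>.14)&(z<.19)],98)
m=(I.max(2)<80)&(z>zt-.003)&(z<.19)&(x<-.06)&(x>-.13)&(y>.07)&(y<.16);print("bar ridge",np.median(L[m],0).round(4))
m=(z>.154)&(z<.168)&(x<-.015)&(x>-.038)&(y>.07)&(y<.16)
w=m&(I.min(2)>120);print("clip",m.sum(),np.median(L[m],0).round(4),np.percentile(y[m],[3,97]).round(4),"white",w.sum(),np.median(L[w],0).round(4))
ys,xs=np.where(m);a,b=int(ys.mean()),int(xs.mean());cv2.imwrite("pics/w7c.png",cv2.resize(I[max(0,a-30):a+110,b-70:b+90],(640,560)))
E
```

```text
[ 0.9 -0.8 -0.6]
0.2203327923255453 [-0.6  2.2  3.6]
[0.4 0.1 4.9]
[-0.1  0.3 -0.5]
bar n 1766 x [-0.128 -0.028] y [0.1071 0.1149 0.1249] ztop [0.1593 0.1716 0.174 ]
knob 733 ((-81.12478637695312, -100.14775848388672), 16.645042419433594) 0.1444
73.85
bar ridge [-0.0916  0.1165  0.1727]
clip 150 [-0.0309  0.1151  0.1594] [0.1095 0.1207] white 42 [-0.0301  0.1154  0.1602]
```

View pics/w7c.png

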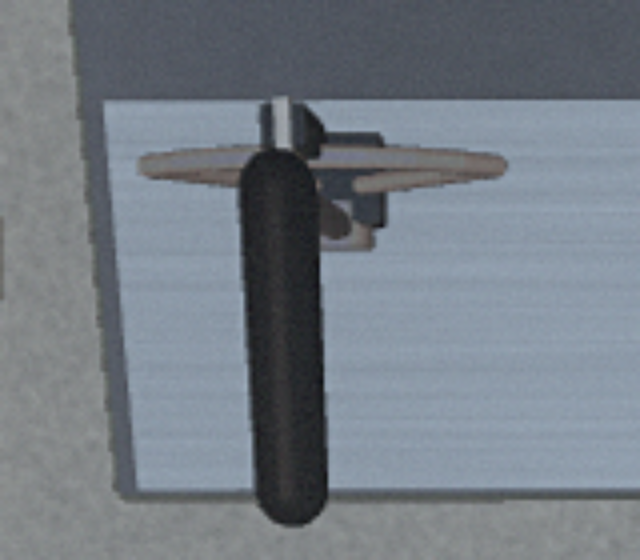

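The bar lies directly in line with the clip's white line (282,120), and the clip is where it was. A last numeric check of the tins and jar, then I hand in.

```bash
python3 - <<'E'
from tins import *
d=shot("side");print("jar",[(c[1].tolist()) for c in circ(cloud(d),.068,.08)])
L=S(cloud(d));m=((L[...,2]>.125)&(L[...,2]<.145)&(L[...,0]>.02)&(L[...,0]<.13)&(abs(L[...,1])<.2)).astype(np.uint8)
k,l,s,_=cv2.connectedComponentsWithStats(m)
for i in range(1,k):
  if s[i,4]>30: print(s[i,4],np.round(cv2.minEnclosingCircle(L[l==i][:,:2].astype(np.float32))[0],3),np.median(L[l==i][:,2]).round(4))
print(F(),r.current_t()); r.hand_in()
E
```

```text
jar [[0.583, 0.267]]
237 [ 0.074 -0.119] 0.1343
254 [ 0.075 -0.039] 0.1348
272 [0.076 0.04 ] 0.1351
[ 0.2 -0.2  0.2] 73.9
the job is handed in; nothing more can be done
```

The whole job is done and handed in at 73.9 s; handing in gives no verdict, so what follows rests on my own camera checks.

**Sequence:** I pulled the lever back to idle and parked the selector in the right-hand notch. I then moved the three tins into the bays at y = -120, -40 and +40 mm. After that I put the selector in the middle notch and set the lever in line with the clip.

**Last checks:**
- **Tins:** each is within about 2 mm of its bay centre, with its top at 134–135 mm, so all three stand on the tray floor.
- **Selector:** it is at about 0.04 m in the middle notch, and the knob is at the same height as when first seated.
- **Lever and clip:** the lever is about 0.01 rad from the clip (the limit is 0.09), and the clip reads the same position as before.
- **Jar:** it is standing on the turntable, about 0.09 m from the centre.
- **Contact:** the arm is clear of everything, with no force on the tool.

**What went wrong on the way:** the turntable turned on its own between two looks, which I took to be the knock you warned about. The first pick stopped at its position check before any contact. I measured again once the table was at rest, and no later check disagreed. I did not measure the bystanders' positions at the end; nothing looked moved in the pictures.

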